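# Put the solder spool away in the push-to-open drawer

### The job

Put the small solder spool away in the handle-less drawer of the little steel unit: press the drawer front gently inward until its touch latch lets go and the drawer springs out, stand the spool upright inside, then push the drawer gently back in until the latch catches and it stays shut. Never force or slam the drawer, set the spool down rather than dropping it, and leave the other things on the bench where they are.

Things in the scene. Friction and masses are not known exactly. Their poses are not given: they have to be found in the camera images.
- unit: Low dark steel drawer unit fixed to the bench, 170 deep (x) x 140 wide (y) x 79 mm high, flat roof. Origin: centre of its underside; its x points from front to back, so the drawer opens along its -x. Place and angle change; the front faces roughly to the robot's right and somewhat towards the robot. Pressing it or its drawer with more than 18 N, or closing faster than 0.4 m/s, harms the latch.
- drawer_front (a point): Plain aluminium front plate of the drawer, no handle, 136 wide (y) x 66 high (z) x 10 mm thick (x), from 6 to 72 mm above the bench; moves with the drawer. Origin: middle of its outer face, 39 mm above the bench. Its x points inward, the direction to push; y along its width; z up. Latched, the outer face stands 19 mm proud of the unit's body. The tray follows behind it.
- drawer (a joint): How far out the drawer is, in m: 0 latched, 0.085 sprung out, negative pressed in. To open, press in against 4 N of spring and, from 3 mm in, a buffer of 3 N/mm: the latch changes over about 5 mm in (8 to 9 N), hard stop 7 mm (13 N). Then back away: a spring (4 to 1.5 N) drives it out in 0.5 s. To latch, push it home (up to 5 N), on to 5 mm past 0 (8 to 9 N), let go. Each full press toggles it.
- spool_center (a point): Centre (half-way up) of the small solder spool to put away: 42 mm diameter, 40 mm tall, axis upright, dark plastic flanges 4 mm thick at both ends, grey winding of 39 mm diameter between, about 140 g. Stands loose on the bench; its z axis is its axle.
- spool: The same small spool; origin at the centre of its underside.
- drawer_mid (a point): On the tray's floor (12 mm above the bench), centred, 54 mm behind the front's outer face; moves with the drawer: a good place for the spool. The grey tray is 104 mm wide inside and runs from 10 to 120 mm behind the outer face, side walls to 26 mm above the bench. Only the part outside the unit is open above (with the drawer out, to 104 mm behind the outer face); headroom inside is 73 mm.
- big_spool: Bystander: large flat solder spool, 68 mm diameter, 26 mm tall; origin at the centre of its underside. Leave it.
- flux_jar: Bystander: flux jar, 48 mm diameter, 50 mm tall; origin at the centre of its underside. Leave it.
- board: Bystander: small eight-sided circuit board, 56 mm across, 12 mm high.
- solder_sucker: Bystander: pen-shaped solder sucker lying down, 195 mm long, 18 mm thick.
- header: Bystander: pin header, 30 x 8 x 12 mm.
- screwdriver: Bystander: screwdriver, 160 mm long, lying down.
Not all that is in view belongs to the job. What is shaped like the unit but yellow is not meant.

How it is judged:
On the way, in this order (a step that is already met when the one before it is completed fails the run):
1. the drawer has sprung out (more than 70 mm) (value of joint drawer above 0.07 m), for 0.2 s.
2. the small spool stands upright in the open drawer, released and still (x of spool_center in the frame of drawer_front between 0.022 and 0.108 m and y of spool_center in the frame of drawer_front between -0.038 and 0.038 m and z of spool_center in the frame of drawer_front between -0.013 and 0 m and angle between spool_center's own z axis and vertical below 0.15 rad and value of joint drawer above 0.04 m and contact force between spool and the fingers below 0.1 N and linear speed of spool below 0.03 m/s), for 0.2 s.
At the end, for the whole second after the job is handed in: The drawer is latched shut by itself (within 3 mm of 0), with the small spool standing upright (within 0.15 rad) on the tray floor inside it, at rest (x of spool_center in the frame of drawer_front between 0.022 and 0.108 m and y of spool_center in the frame of drawer_front between -0.038 and 0.038 m and z of spool_center in the frame of drawer_front between -0.013 and 0 m and angle between spool_center's own z axis and vertical below 0.15 rad and value of joint drawer between -0.003 and 0.003 m and linear speed of spool below 0.02 m/s); the robot touches nothing.
It fails at once if the robot presses the unit or its drawer with more than 18 N (contact force between unit and the arm above 18 N or contact force between unit and the fingers above 18 N).
It fails at once if the drawer is slammed (inward faster than 0.4 m/s) (velocity of joint drawer below -0.4 m/s).
It fails at once if the spool is dropped into the drawer (faster than 0.6 m/s over or in the tray) (horizontal distance between spool_center and drawer_mid below 0.05 m and linear speed of spool above 0.6 m/s).
It fails at once if the small spool is tipped over (angle between spool_center's own z axis and vertical above 0.8 rad).
It fails at once if another thing on the bench is moved by more than 20 mm (distance of any of big_spool, flux_jar, board, solder_sucker, header, screwdriver from where it was at the start of the episode above 0.02 m).
It also fails if it takes over 70 s, if anything falls off the work surface, if the arm or the gripper's body presses on something with over 40 N, if the wrist force passes 120 N, or if a joint passes its speed limit or range.

### The arm

A 6-joint arm with a two-finger parallel gripper is mounted at the origin on the work surface. World frame = base frame: x ahead of the robot, y to its left, z up, the work surface at z = 0. Lengths are in m, angles in rad, forces in N, time in s.
With the tool pointing down it reaches from about 0.3 to 0.875 m from the base axis. Payload 4.2 kg.
Tool frame: the origin (TCP) lies midway between the tips of the shut fingers; the grasp point (between the pads) lies 19 mm behind it; z points along the fingers, y is the line along which they close (so a half turn about z gives the same grasp; the last joint's range is limited). The gripper opens to 85 mm and grips with 20 to 120 N. Pads are 22 mm wide; open, the fingers measure 114 mm over their backs; the gripper's body (76 mm by 85 mm) begins 54 mm behind the grasp point. The pads swing forward as they close: fully open they stand 13 mm farther back than shut.
Start: joints at [1.285, 0.32, 1.565, -0, 1.257, -0.02], TCP at [0.151, 0.555, 0.198] pointing down, gripper open.
Joint ranges: [-3.11, 3.11], [-0.84, 2.01], [0.21, 2.61], [-1.34, 4.49], [0.05, 2.63], [-2.56, 2.56]. Speed limits (rad/s): [2.57, 2.57, 3.14, 3.14, 3.14, 3.14].

### API

Orientations are given as a rotation vector (axis times angle).
In Python, from workcell import robot, vision gives the robot as it stands.
- The arm moves only by the tool send_rows, never from a script. Its argument "series" is a list that holds one entry, the list of rows, each a list of 7 numbers: the closure, from 0 (fully open) to 1 (shut), then the shift along the tool's x, y, z in mm, then the turn, a rotation vector about the tool's x, y, z in degrees. In form: [[[fingers, tx, ty, tz, wx, wy, wz], ...]]. A call has 1 to 5 rows; each row shifts and turns the commanded pose from where the row before left it, along the tool's axes as they then stand; what a row does not reach is not made up. A row lasts 1/8 s, in which the tool goes at most 62.5 mm and 10.7 degrees, less where a joint would pass 70% of its speed; a pose out of reach is approached as far as the arm can. A call is refused whole if a number of a shift passes 62.5 or a number of a turn 10.7, either way. A call with a gripper value outside its range is refused whole. The fingers move at their own pace and stop on an object; "grip_force" is the grip in N (left out, the last holds). Time passes only in rows, so rows that do not move let the fingers close. It gives the time, the measured TCP pose, the force, the opening and the grip force at its end, in the units of the state.
- robot.state(): the state, without advancing time (a new reading comes with each control period).
- vision.get_image(name): name is "side" or "top" or "wrist"; returns the picture (384x512x3 uint8, red, green, blue); there is no depth.
- vision.get_calibration(name): a dict with "intrinsics" (3x3 intrinsics, pixels), "eye" and "orientation" of the camera in the world; the wrist camera has in their place "tool_from_camera" (4x4, takes a point from camera to tool coordinates, whose origin is the TCP and whose axes are the flange's). Camera axes: x right, y down, z forward; pixel columns grow to the right and rows downward; lengths in m; the calibration is good to about 2 mm. A picture is of the moment at which its call begins: read the wrist's pose just before it. get_calibration takes no time and is no camera call.
- robot.sign_off(): hands the job in; it is judged then, once.
The state is a dict: "time_s": time; "qpos": joint angles; "qd": joint speeds; "tau": joint torques, N m; "ee_pos": TCP position; "tcp_rot": TCP orientation; "force": force on the tool from outside, world axes, zero at the start; "wrist_torque": the same for the moment, N m; "gripper_width": opening from 0.0 (shut) to 1.0 (fully open); "grasp_force": force on a finger pad.
Only numpy, scipy, OpenCV 4.12 (cv2) and the standard library are available. Lean on these libraries where they do the work, as an engineer would, in place of code of your own. Each camera call takes 0.05 s, during which the arm holds its last target. There are 200 camera calls.

## Working session

There is one attempt and no reset: what is moved stays moved. The work goes in short steps, Python scripts to look and compute and a tool call to move; the robot and the scene stay as the last step left them, time stands still between calls to the robot, and variables do not carry over. Pictures are saved under pics/ and viewed, at most 10 in all, crops included, and the job is handed in when it is done.

Besides the shell and the picture viewer there is one more tool, called after "Emit:" as a command line: name --argument value ..., lists and objects as JSON in quotes. send_rows: Moves the arm, as the interface text tells. Its arguments: {"type":"object","properties":{"series":{"type":"array"},"grip_force":{"type":"number"}},"required":["series"]}

```bash
mkdir -p pics
python3 - <<'E'
from workcell import robot, vision
import cv2
for n in ["top","side"]:
    im=vision.get_image(n); cv2.imwrite(f"pics/{n}0.png",cv2.resize(im[:,:,::-1],(800,600),interpolation=cv2.INTER_CUBIC))
    c=vision.get_calibration(n); print(n,c)
print(vision.get_calibration("wrist")); print(robot.state())
E
```

```text
top {'intrinsics': array([[402.43140544,   0.        , 259.89718921],
       [  0.        , 402.43140544, 188.09633816],
       [  0.        ,   0.        ,   1.        ]]), 'eye': array([ 0.47781134, -0.0825235 ,  1.17388991]), 'orientation': array([-2.17008645,  2.20046213, -0.09105767])}
side {'intrinsics': array([[431.61025148,   0.        , 256.55639079],
       [  0.        , 431.61025148, 189.68938035],
       [  0.        ,   0.        ,   1.        ]]), 'eye': array([0.20479058, 0.62645032, 0.78435727]), 'orientation': array([-0.61169039,  2.64036672, -1.14414436])}
{'intrinsics': array([[335.55891773,   0.        , 259.54611809],
       [  0.        , 335.55891773, 196.47985438],
       [  0.        ,   0.        ,   1.        ]]), 'tool_from_camera': array([[-4.17142938e-04, -9.59866984e-01, -2.80455343e-01,
         7.01760806e-02],
       [ 9.99999912e-01, -3.86317364e-04, -1.65194278e-04,
         7.17742093e-04],
       [ 5.02197642e-05, -2.80455387e-01,  9.59867060e-01,
        -1.75215495e-01],
       [ 0.00000000e+00,  0.00000000e+00,  0.00000000e+00,
         1.00000000e+00]])}
{'time_s': 0.1, 'qpos': array([ 1.28498705e+00,  3.20185961e-01,  1.56552121e+00,  2.64970555e-05,
        1.25740361e+00, -1.99933567e-02]), 'qd': array([ 0.00050138, -0.00127747, -0.00321215,  0.00065966, -0.0013915 ,
        0.00134595]), 'tau': array([-5.83506244e-04, -4.16412807e+01, -2.34704590e+01, -6.27598615e-05,
        4.80787057e-03, -1.14260789e-05]), 'ee_pos': array([0.15090649, 0.55436256, 0.19750441]), 'tcp_rot': array([-4.16293163e-01, -3.11362966e+00,  2.35061849e-03]), 'force': array([ 0.01157877, -0.06785056, -0.44903396]), 'wrist_torque': array([0.04109498, 0.06505774, 0.00195663]), 'grasp_force': 0.0, 'gripper_width': 1.0011627377369132}
```

View pics/top0.png

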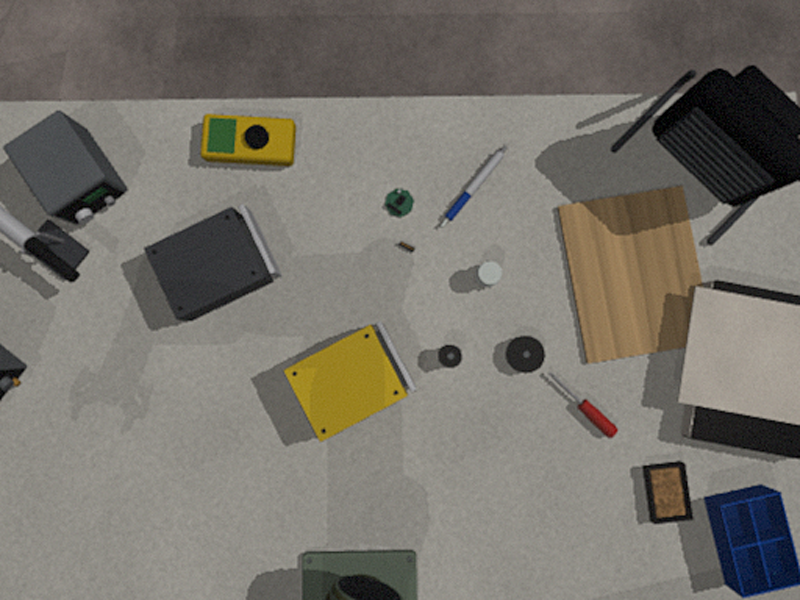

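View pics/side0.png

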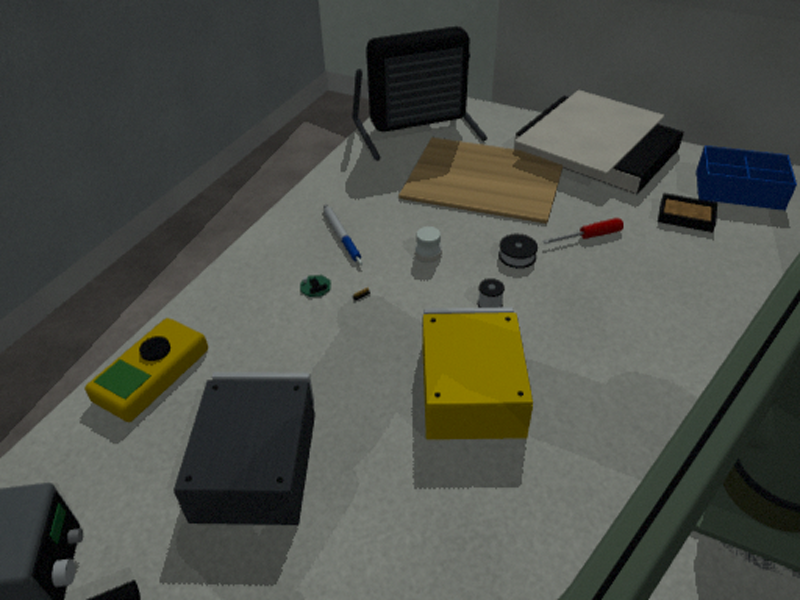

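The top view shows the dark unit's roof around (210,265) and its front plate edge from (243,208) to (276,275). The small spool is at (450,356), the decoy is yellow, and the bystanders are clear of the unit. I'll enlarge these areas next.

Run:
```python
from workcell import robot, vision
import cv2, numpy as np
t=vision.get_image("top")[:,:,::-1]; s=vision.get_image("side")[:,:,::-1]
a=cv2.resize(t[125:215,85:185],None,fx=4,fy=4,interpolation=cv2.INTER_CUBIC) # 400x360
b=cv2.resize(t[205:255,270:320],None,fx=4,fy=4,interpolation=cv2.INTER_CUBIC) #200x200
c=cv2.resize(s[225:345,105:205],None,fx=3,fy=3,interpolation=cv2.INTER_CUBIC) #300x360
d=cv2.resize(s[165:205,290:340],None,fx=4,fy=4,interpolation=cv2.INTER_CUBIC) #200x160
o=np.zeros((580,700,3),np.uint8); o[:360,:400]=a;o[:360,400:]=c;o[370:570,:200]=b;o[370:530,210:410]=d
cv2.imwrite("pics/crop.png",cv2.convertScaleAbs(o,alpha=1.6))
```

```text
(no output)
```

View pics/crop.png

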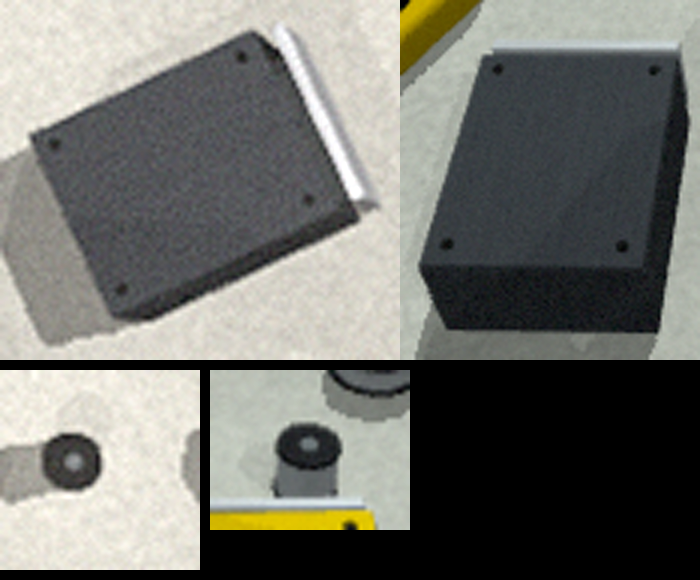

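The crop shows the roof screws at top-crop (242,57), (308,199), (122,289) and (55,145). The side crop has the same four, and the spool's top is at (72,462) and (309,445).

```bash
cat > h.py <<'E'
from workcell import robot, vision
import numpy as np, cv2
from scipy.spatial.transform import Rotation as R
def plane(name,uv,z,cal=None):
    c=vision.get_calibration(name)
    if name=="wrist":
        s=robot.state(); T=c["tool_from_camera"]; Rt=R.from_rotvec(s["tcp_rot"]).as_matrix()
        Rc=Rt@T[:3,:3]; e=s["ee_pos"]+Rt@T[:3,3]
    else: Rc=R.from_rotvec(c["orientation"]).as_matrix(); e=c["eye"]
    uv=np.atleast_2d(uv).astype(float)
    d=np.c_[uv,np.ones(len(uv))]@np.linalg.inv(c["intrinsics"]).T@Rc.T
    return (e+d*((z-e[2])/d[:,2])[:,None])
def un(p,off,f,o): return (np.array(p,float)-off+.5)/f-.5+o
def rel(pos,rot):
    "shift (mm, current tool axes) and turn (deg, rotvec) to reach pose"
    s=robot.state(); A=R.from_rotvec(s["tcp_rot"])
    return A.inv().apply(np.array(pos)-s["ee_pos"])*1e3, (A.inv()*rot).as_rotvec(degrees=True)
E
python3 - <<'E'
from h import *
np.set_printoptions(precision=4,suppress=True)
S=un([(242,57),(308,199),(122,289),(55,145)],[0,0],4,[85,125]); P=plane("top",S,.079)
S2=un([(498,69),(655,70),(622,246),(447,244)],[400,0],3,[105,225]); Q=plane("side",S2,.079)
for X in(P,Q):
    print(X[:,:2].tolist(),X.mean(0)); v=X[:2].mean(0)-X[2:].mean(0); print(np.degrees(np.arctan2(-v[1],-v[0])),np.linalg.norm(v), np.linalg.norm(X[0]-X[1]))
print(plane("top",un((72,462),[0,370],4,[270,205]),.04),plane("side",un((309,445),[210,370],4,[290,165]),.04))
# plate top outer edge
print(plane("top",un([(283,26),(371,203)],[0,0],4,[85,125]),.072))
s=robot.state();print(R.from_rotvec(s["tcp_rot"]).as_matrix())
E
```

```text
[[0.7020966196222578, 0.22347106060756278], [0.6032986848807659, 0.17771390869771014], [0.5434824263572897, 0.30364383187896], [0.6427816320315091, 0.3507041983652342]] [0.6229 0.2639 0.079 ]
115.20032468649298 0.13989620190045546 0.10887951533730035
[[0.7023098434182864, 0.2219109589784221], [0.6018642900656626, 0.17459019348046623], [0.5432966522564604, 0.3021862310375299], [0.6427952405019867, 0.34890997976012716]] [0.6226 0.2619 0.079 ]
114.88206525893914 0.14032289487577965 0.11103406700480413
[[ 0.4527 -0.1667  0.04  ]] [[ 0.4513 -0.1693  0.04  ]]
[[0.7249 0.1972 0.072 ]
 [0.6008 0.1361 0.072 ]]
[[-0.9649  0.2627 -0.0003]
 [ 0.2627  0.9649 -0.001 ]
 [ 0.     -0.001  -1.    ]]
```

Emit:
send_rows --series '[[[1,0,0,0,0,0,10],[1,0,0,0,0,0,10],[1,0,0,0,0,0,10],[1,0,0,0,0,0,10],[1,0,0,0,0,0,10]]]'

```text
time_s: 0.82
ee_pos: [0.151, 0.5546, 0.198]
tcp_rot: [1.701, 2.641, -0.001]
force: [-0.9, -0.1, -0.4]
gripper_width: 0.003
grasp_force: 0.0
```

Emit:
send_rows --series '[[[1,-53,25,0,0,0,0],[1,-53,25,0,0,0,0],[1,-53,25,0,0,0,0],[1,-53,25,0,0,0,0],[1,-53,25,0,0,0,0]]]'

```text
time_s: 1.45
ee_pos: [0.3768, 0.3652, 0.1982]
tcp_rot: [-1.693, -2.646, -0.0]
force: [0.0, 0.4, -0.4]
gripper_width: -0.003
grasp_force: 0.0
```

Emit:
send_rows --series '[[[1,-53,25,0,0,0,0],[1,-53,25,0,0,0,0],[1,-53,25,0,0,0,0],[1,-53,25,0,0,0,0],[1,-53,25,0,0,0,0]]]'

```text
time_s: 2.08
ee_pos: [0.6013, 0.1769, 0.1981]
tcp_rot: [-1.693, -2.646, -0.0]
force: [0.2, 2.0, -0.0]
gripper_width: 0.004
grasp_force: 0.0
```

Emit:
send_rows --series '[[[1,-53,25,0,0,0,0],[1,-53,25,0,0,0,0],[1,0,0,0,0,0,0]]]'

```text
time_s: 2.45
ee_pos: [0.6922, 0.0996, 0.1964]
tcp_rot: [-1.699, -2.642, 0.002]
force: [-0.2, 0.5, -0.4]
gripper_width: 0.001
grasp_force: 0.0
```

Run:
```python
from h import *
np.set_printoptions(precision=4,suppress=True)
im=vision.get_image("wrist")[:,:,::-1]; cv2.imwrite("pics/w1.png",cv2.convertScaleAbs(cv2.resize(im,(800,600)),alpha=1.4))
s=robot.state();print(s["ee_pos"],R.from_rotvec(s["tcp_rot"]).as_matrix(),s["force"],s["gripper_width"],s["qpos"],s["time_s"])
r=R.from_euler("z",115,degrees=True)*R.from_euler("x",180,degrees=True)
u=np.array([np.cos(np.radians(115)),np.sin(np.radians(115)),0])
print(rel(np.array([.6655,.168,.032])-u*.06,r))
```

```text
[0.6906 0.1015 0.1968] [[-0.4165  0.9091 -0.0019]
 [ 0.9091  0.4165  0.0001]
 [ 0.0009 -0.0017 -1.    ]] [-0.4245 -0.0561  0.246 ] 0.005490415849451161 [ 0.1293  0.5205  1.2453  0.0003  1.3776 -0.3003] 2.5
(array([ 10.7492,   5.5936, 164.775 ]), array([-0.0966, -0.0492, -0.3865]))
```

View pics/w1.png

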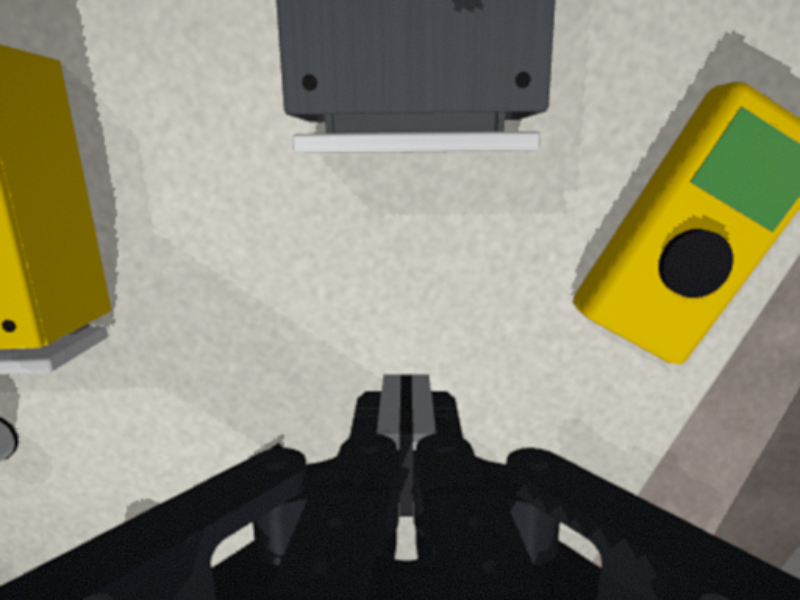

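The wrist view shows the plate's outer top edge running from (295,150) to (539,148), the roof screws at (310,83) and (522,80), and the yellow meter off to the right. I'll turn these into a position.

Run:
```python
from h import *
np.set_printoptions(precision=4,suppress=True)
sc=512/800
p=plane("wrist",np.array([(295,150),(539,148)])*sc,.072); q=plane("wrist",np.array([(310,83),(522,80)])*sc,.079)
print(p,p.mean(0),np.linalg.norm(p[1]-p[0]));print(q,q.mean(0))
for X in(p,q): v=X[1]-X[0]; print(np.degrees(np.arctan2(v[1],v[0]))+90)
s=robot.state();A=R.from_rotvec(s["tcp_rot"])
print(A.inv().apply(p.mean(0)-s["ee_pos"])*1e3)
```

```text
[[0.6059 0.1433 0.072 ]
 [0.727  0.1999 0.072 ]] [0.6665 0.1716 0.072 ] 0.13369134822475742
[[0.6023 0.1781 0.079 ]
 [0.7014 0.225  0.079 ]] [0.6518 0.2016 0.079 ]
115.03854049876357
115.32886147081045
[ 73.6318   7.5116 124.8254]
```

Emit:
send_rows --series '[[[1,0,2,41,0,0,0],[1,0,2,41,0,0,0],[1,0,2,41,0,0,0],[1,0,1,39,0,0,0],[1,0,0,0,0,0,0]]]'

```text
time_s: 3.12
ee_pos: [0.6927, 0.1069, 0.033]
tcp_rot: [-1.688, -2.642, 0.008]
force: [-0.1, 0.2, 0.4]
gripper_width: -0.002
grasp_force: 0.0
```

Emit:
send_rows --series '[[[1,20,0,0,0,0,0],[1,20,0,0,0,0,0],[1,8,0,0,0,0,0],[1,4,0,0,0,0,0],[1,0,0,0,0,0,0]]]'

```text
time_s: 3.75
ee_pos: [0.6746, 0.1534, 0.0366]
tcp_rot: [1.692, 2.646, 0.0]
force: [0.7, -0.4, 0.6]
gripper_width: -0.001
grasp_force: 0.0
```

Emit:
send_rows --series '[[[1,2,0,0,0,0,0],[1,2,0,0,0,0,0],[1,1,0,0,0,0,0],[1,1,0,0,0,0,0],[1,0,0,0,0,0,0]]]'

```text
time_s: 4.38
ee_pos: [0.672, 0.1586, 0.0362]
tcp_rot: [1.693, 2.646, -0.0]
force: [0.1, -2.1, 0.2]
gripper_width: -0.0
grasp_force: 0.1
```

Emit:
send_rows --series '[[[1,1,0,0,0,0,0],[1,1,0,0,0,0,0],[1,0,0,0,0,0,0]]]'

```text
time_s: 4.75
ee_pos: [0.6715, 0.1599, 0.0363]
tcp_rot: [1.693, 2.646, -0.0]
force: [0.3, -3.8, -0.0]
gripper_width: 0.001
grasp_force: 1.4
```

Emit:
send_rows --series '[[[1,1,0,0,0,0,0],[1,1,0,0,0,0,0],[1,0,0,0,0,0,0]]]'

```text
time_s: 5.12
ee_pos: [0.6704, 0.1623, 0.0363]
tcp_rot: [1.693, 2.646, 0.0]
force: [1.5, -4.4, 0.8]
gripper_width: 0.001
grasp_force: 1.7
```

Emit:
send_rows --series '[[[1,1,0,0,0,0,0],[1,0,0,0,0,0,0]]]'

```text
time_s: 5.38
ee_pos: [0.67, 0.1631, 0.0363]
tcp_rot: [1.693, 2.646, 0.0]
force: [1.9, -4.6, 1.5]
gripper_width: -0.002
grasp_force: 2.0
```

Emit:
send_rows --series '[[[1,1,0,0,0,0,0],[1,0,0,0,0,0,0]]]'

```text
time_s: 5.62
ee_pos: [0.6697, 0.1636, 0.0363]
tcp_rot: [1.692, 2.646, -0.0]
force: [2.1, -5.4, 1.0]
gripper_width: 0.006
grasp_force: 2.3
```

Emit:
send_rows --series '[[[1,1,0,0,0,0,0],[1,0,0,0,0,0,0]]]'

```text
time_s: 5.88
ee_pos: [0.6695, 0.1641, 0.0363]
tcp_rot: [1.692, 2.645, -0.001]
force: [3.0, -6.0, 1.3]
gripper_width: 0.001
grasp_force: 2.8
```

Emit:
send_rows --series '[[[1,1,0,0,0,0,0],[1,0,0,0,0,0,0]]]'

```text
time_s: 6.12
ee_pos: [0.6694, 0.1645, 0.0363]
tcp_rot: [1.691, 2.645, -0.002]
force: [2.5, -8.5, 1.1]
gripper_width: 0.001
grasp_force: 3.2
```

Emit:
send_rows --series '[[[1,1,0,0,0,0,0],[1,0,0,0,0,0,0]]]'

```text
time_s: 6.38
ee_pos: [0.6692, 0.1649, 0.0365]
tcp_rot: [1.691, 2.644, -0.002]
force: [3.9, -8.9, 0.7]
gripper_width: -0.0
grasp_force: 3.7
```

Emit:
send_rows --series '[[[1,1,0,0,0,0,0],[1,0,0,0,0,0,0]]]'

```text
time_s: 6.62
ee_pos: [0.669, 0.1654, 0.0365]
tcp_rot: [1.69, 2.644, -0.003]
force: [4.1, -10.2, 1.5]
gripper_width: 0.001
grasp_force: 4.2
```

Emit:
send_rows --series '[[[1,-30,0,0,0,0,0],[1,-35,0,0,0,0,0],[1,-35,0,0,0,0,0],[1,-30,0,0,0,0,0],[1,-20,0,0,0,0,0]]]'

```text
time_s: 7.25
ee_pos: [0.7306, 0.0316, 0.0358]
tcp_rot: [-1.693, -2.644, -0.002]
force: [0.3, -0.2, -0.6]
gripper_width: 0.001
grasp_force: 0.0
```

Emit:
send_rows --series '[[[1,0,0,-60,0,0,0],[1,0,0,-60,0,0,0],[1,0,0,-40,0,0,0],[1,0,0,0,0,0,0]]]'

```text
time_s: 7.75
ee_pos: [0.7324, 0.0329, 0.2011]
tcp_rot: [1.689, 2.642, 0.01]
force: [-0.5, 0.3, -0.5]
gripper_width: 0.002
grasp_force: 0.0
```

Run:
```python
from h import *
np.set_printoptions(precision=4,suppress=True)
im=vision.get_image("wrist")[:,:,::-1]; cv2.imwrite("pics/w2.png",cv2.convertScaleAbs(cv2.resize(im,(800,600)),alpha=1.4))
s=robot.state();print(s["ee_pos"],R.from_rotvec(s["tcp_rot"]).as_matrix(),s["force"])
```

```text
[0.731  0.0327 0.1979] [[-0.4197  0.9077  0.0027]
 [ 0.9077  0.4197  0.0016]
 [ 0.0003  0.0031 -1.    ]] [-0.486   0.2033 -1.177 ]
```

View pics/w2.png

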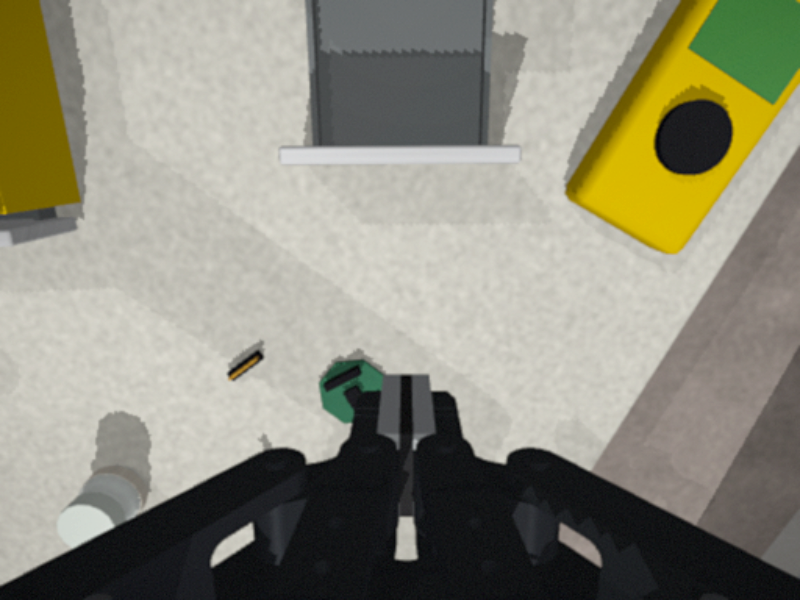

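The drawer has sprung out: its front edge now runs from (280,163) to (520,160), and the tray is open and empty. Next I move above the spool with the gripper open.

Emit:
send_rows --series '[[[0,-24,-56,0,0,0,0],[0,-24,-56,0,0,0,0],[0,-24,-56,0,0,0,0],[0,-24,-56,0,0,0,0],[0,-24,-56,0,0,0,0]]]'

```text
time_s: 8.43
ee_pos: [0.5242, -0.1948, 0.194]
tcp_rot: [-1.69, -2.643, -0.0]
force: [0.5, -1.3, 0.4]
gripper_width: 0.996
grasp_force: 0.0
```

Emit:
send_rows --series '[[[0,-24,-56,0,0,0,0],[0,0,0,0,0,0,0],[0,0,0,0,0,0,0]]]'

```text
time_s: 8.8
ee_pos: [0.4856, -0.2391, 0.1949]
tcp_rot: [-1.692, -2.644, -0.002]
force: [0.1, 0.6, 0.7]
gripper_width: 1.0
grasp_force: 0.0
```

Run:
```python
from h import *
np.set_printoptions(precision=4,suppress=True)
s=robot.state();print(s["ee_pos"],R.from_rotvec(s["tcp_rot"]).as_matrix(),s["force"])
im=vision.get_image("wrist")[:,:,::-1]; cv2.imwrite("pics/w3.png",cv2.convertScaleAbs(cv2.resize(im,(800,600)),alpha=1.4))
r=R.from_euler("z",115,degrees=True)*R.from_euler("x",180,degrees=True)
print(rel([.452,-.168,.1],r))
```

```text
[ 0.4856 -0.2391  0.1949] [[-0.4186  0.9082 -0.0016]
 [ 0.9082  0.4186  0.0023]
 [ 0.0028 -0.0005 -1.    ]] [0.1348 0.616  0.6687]
(array([78.3973, -1.215 , 95.2714]), array([-0.0229, -0.1292, -0.1843]))
```

View pics/w3.png

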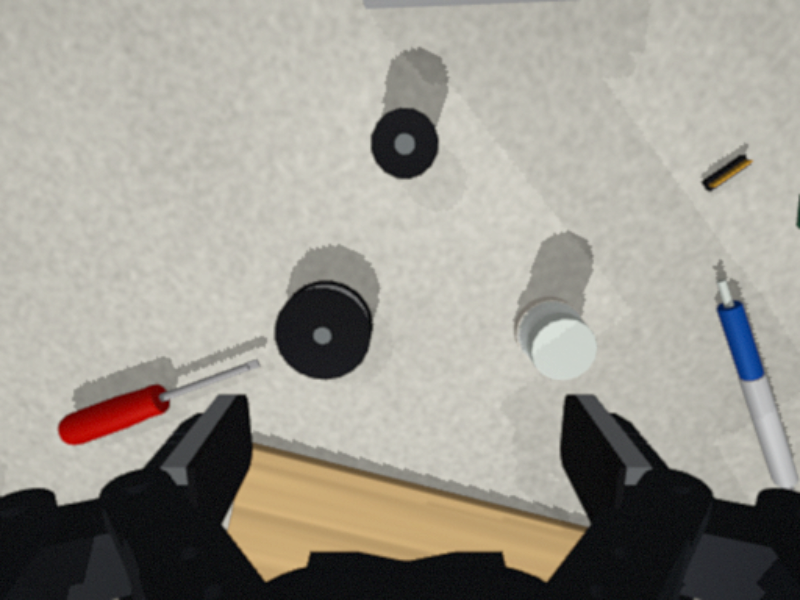

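The small spool's top centre is at (405,143), clear of its neighbours.

Run:
```python
from h import *
np.set_printoptions(precision=4,suppress=True)
sc=.64
p=plane("wrist",np.array([(405,143)])*sc,.04)[0]; print(p)
r=R.from_euler("z",115,degrees=True)*R.from_euler("x",180,degrees=True)
print(rel([p[0],p[1],.006],r))
# drawer front edge in pics/w2 (pose then)
c=vision.get_calibration("wrist");T=c["tool_from_camera"]
Rt=np.array([[-.4197,.9077,.0027],[.9077,.4197,.0016],[.0003,.0031,-1]]);e0=np.array([.731,.0327,.1979])
d=np.c_[np.array([(280,163),(520,160)])*sc,[1,1]]@np.linalg.inv(c["intrinsics"]).T@(Rt@T[:3,:3]).T
e=e0+Rt@T[:3,3]; q=e+d*((.072-e[2])/d[:,2])[:,None]; print(q,q.mean(0)); f=q.mean(0)
u=np.array([np.cos(np.radians(115)),np.sin(np.radians(115)),0]); print("mid",f+u*.056)
```

```text
[ 0.4543 -0.1679  0.04  ]
(array([ 77.2666,   0.9821, 189.2683]), array([-0.0229, -0.1292, -0.1843]))
[[0.6416 0.0644 0.072 ]
 [0.7616 0.1216 0.072 ]] [0.7016 0.093  0.072 ]
mid [0.6779 0.1437 0.072 ]
```

Emit:
send_rows --series '[[[0,39,1,0,0,0,0],[0,38,0,0,0,0,0],[0,0,0,45,0,0,0],[0,0,0,45,0,0,0],[0,0,0,0,0,0,0]]]'

```text
time_s: 9.48
ee_pos: [0.4526, -0.1672, 0.1033]
tcp_rot: [-1.686, -2.641, 0.002]
force: [0.2, 0.7, -0.0]
gripper_width: 0.996
grasp_force: 0.0
```

Emit:
send_rows --series '[[[0,0,0,40,0,0,0],[0,0,0,30,0,0,0],[0,0,0,20,0,0,0],[0,0,0,7,0,0,0],[0,0,0,0,0,0,0]]]'

```text
time_s: 10.1
ee_pos: [0.4557, -0.1697, 0.01]
tcp_rot: [1.692, 2.646, 0.001]
force: [-0.3, 0.1, 0.0]
gripper_width: 0.996
grasp_force: 0.0
```

Emit:
send_rows --series '[[[0.4,2,0,1,0,0,0],[1,0,0,0,0,0,0],[1,0,0,0,0,0,0],[1,0,0,0,0,0,0],[1,0,0,0,0,0,0]]]' --grip_force 25

```text
time_s: 10.72
ee_pos: [0.4537, -0.1679, 0.0082]
tcp_rot: [1.693, 2.646, 0.0]
force: [-0.1, -0.4, 0.8]
gripper_width: -0.001
grasp_force: 0.0
```

Emit:
send_rows --series '[[[1,0,0,-3,0,0,0],[1,0,0,-10,0,0,0],[1,0,0,-20,0,0,0],[1,0,0,-40,0,0,0],[1,0,0,-50,0,0,0]]]'

```text
time_s: 11.35
ee_pos: [0.4531, -0.1676, 0.1324]
tcp_rot: [-1.692, -2.645, 0.0]
force: [0.9, -0.3, -1.0]
gripper_width: 0.003
grasp_force: 0.0
```

Run:
```python
from h import *
np.set_printoptions(precision=4,suppress=True)
s=robot.state();print(s["ee_pos"],s["force"],s["gripper_width"],s["grasp_force"])
im=vision.get_image("wrist")[:,:,::-1]; cv2.imwrite("pics/w4.png",cv2.convertScaleAbs(cv2.resize(im,(640,480)),alpha=1.6))
r=R.from_euler("z",115,degrees=True)*R.from_euler("x",180,degrees=True)
print(rel([.6779,.1437,.13],r))
```

```text
[ 0.4531 -0.1676  0.1324] [ 0.8959 -0.2633 -0.9624] 0.0032494360218152806 0.0
(array([191.9946, 331.2311,  10.5876]), array([ 0.4953,  0.5168, -0.2314]))
```

View pics/w4.png

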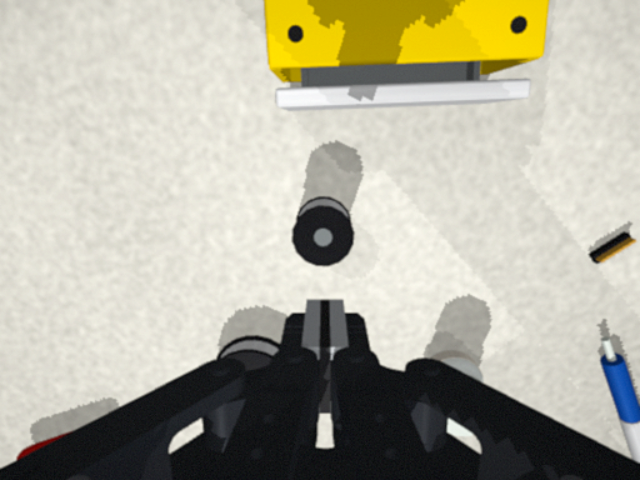

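The fingers closed on nothing: the spool is upright ahead of them, its top centre at (323,237). I'll measure where it is now.

Run:
```python
from h import *
np.set_printoptions(precision=4,suppress=True)
sc=.8
s=robot.state();A=R.from_rotvec(s["tcp_rot"])
p=plane("wrist",np.array([(323,237),(323,264),(323,207),(293,237),(353,237)])*sc,.04); print(p)
print(A.inv().apply(p-s["ee_pos"])*1e3)
t=vision.get_image("top")[:,:,::-1]; b=t[195:265,255:335]
cv2.imwrite("pics/t2.png",cv2.convertScaleAbs(cv2.resize(b,None,fx=7,fy=7,interpolation=cv2.INTER_CUBIC),alpha=1.6))
```

```text
[[ 0.4602 -0.1725  0.04  ]
 [ 0.4683 -0.1901  0.04  ]
 [ 0.4515 -0.1537  0.04  ]
 [ 0.4417 -0.181   0.04  ]
 [ 0.4787 -0.164   0.04  ]]
[[ -3.0744   0.2782  99.4834]
 [-22.458    0.251   99.6577]
 [ 17.6031   0.3072  99.2975]
 [ -3.0178 -20.0536  99.3068]
 [ -3.1311  20.6365  99.6603]]
```

Run:
```python
from h import *
np.set_printoptions(precision=4,suppress=True)
t=vision.get_image("top")[:,:,::-1]; s=vision.get_image("side")[:,:,::-1]
a=cv2.resize(t[195:265,255:335],(400,350),interpolation=cv2.INTER_CUBIC)
b=cv2.resize(s[135:215,250:350],(400,320),interpolation=cv2.INTER_CUBIC)
o=np.zeros((350,800,3),np.uint8);o[:,:400]=a;o[:320,400:]=b
cv2.imwrite("pics/c2.png",cv2.convertScaleAbs(o,alpha=1.6))
im=vision.get_image("wrist")[:,:,::-1]
st=robot.state();print(st)
```

```text
{'time_s': 11.6, 'qpos': array([-0.3782,  0.2332,  1.8703,  0.0001,  1.0383, -0.8106]), 'qd': array([-0.0007,  0.0222,  0.022 ,  0.0017, -0.0016, -0.0015]), 'tau': array([  0.002 , -35.3615, -21.7414,   0.0004,  -0.044 ,   0.    ]), 'ee_pos': array([ 0.4532, -0.1677,  0.1312]), 'tcp_rot': array([-1.6932, -2.6461, -0.0001]), 'force': array([-1.0379,  0.4503,  0.5641]), 'wrist_torque': array([ 0.0177,  0.0307, -0.0397]), 'grasp_force': 0.0, 'gripper_width': 0.0034922517830573117}
```

View pics/c2.png

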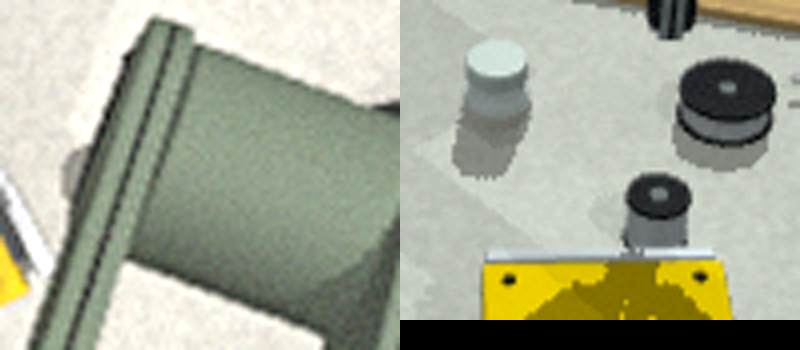

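The side crop shows the spool upright at (658,197), where it was before, with the finger tips above it at about (671,38). I'll check whether the reported TCP projects to that tip.

Run:
```python
from h import *
np.set_printoptions(precision=4,suppress=True)
c=vision.get_calibration("side");Rc=R.from_rotvec(c["orientation"])
def proj(p): 
    v=c["intrinsics"]@Rc.inv().apply(np.array(p)-c["eye"]); return v[:2]/v[2]
print("tcp",proj(robot.state()["ee_pos"]),"seen",[317.3,144.3]); 
for z in(.1,.131,.16,.18): print(z,proj([.4532,-.1677,z]))
print(plane("side",[[314.6,184.0]],.04))
```

```text
tcp [316.1222 155.5734] seen [317.3, 144.3]
0.1 [315.1768 165.5109]
0.131 [316.1311 155.6434]
0.16 [317.0595 146.0449]
0.18 [317.7209 139.2069]
[[ 0.4499 -0.1673  0.04  ]]
```

The seen tip is about 33 mm higher than the reported TCP, and the wrist image agrees. So the real finger tips sit about 33 mm behind the nominal TCP, and my first grasp closed just above the spool without touching it. I'll redo it about 30 mm deeper, going down in steps and watching the force.

Emit:
send_rows --series '[[[0,0,0,0,0,0,0],[0,0,0,0,0,0,0],[0,0,0,45,0,0,0],[0,0,0,45,0,0,0],[0,0,0,30,0,0,0]]]'

```text
time_s: 12.22
ee_pos: [0.4524, -0.1673, 0.0088]
tcp_rot: [-1.691, -2.643, 0.001]
force: [-0.3, -0.2, 0.2]
gripper_width: 0.998
grasp_force: 0.0
```

Emit:
send_rows --series '[[[0,0,0,8,0,0,0],[0,0,0,6,0,0,0],[0,0,0,4,0,0,0],[0,0,0,0,0,0,0],[0,0,0,0,0,0,0]]]'

```text
time_s: 12.85
ee_pos: [0.4541, -0.168, -0.0062]
tcp_rot: [1.693, 2.645, 0.001]
force: [0.4, -0.1, -0.1]
gripper_width: 0.998
grasp_force: 0.0
```

Run:
```python
from h import *
np.set_printoptions(precision=4,suppress=True)
print(robot.state()["ee_pos"],robot.state()["force"])
s=vision.get_image("side")[:,:,::-1]
cv2.imwrite("pics/s3.png",cv2.convertScaleAbs(cv2.resize(s[70:220,230:430],None,fx=4,fy=4,interpolation=cv2.INTER_CUBIC),alpha=1.6))
```

```text
[ 0.4541 -0.168  -0.0062] [ 0.441  -0.1374 -0.1117]
```

View pics/s3.png

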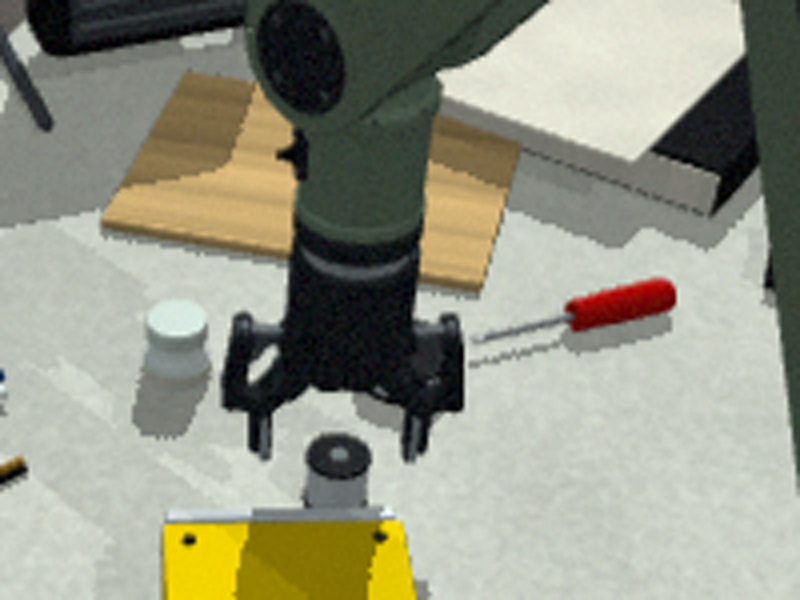

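The open tips are level with the spool's top, which confirms the offset. The body-to-tip distance looks normal, so I lower 20 mm more and grip.

Emit:
send_rows --series '[[[0,0,0,8,0,0,0],[0,0,0,7,0,0,0],[0,0,0,5,0,0,0],[0,0,0,0,0,0,0]]]'

```text
time_s: 13.4
ee_pos: [0.4532, -0.1677, -0.0274]
tcp_rot: [-1.693, -2.645, 0.0]
force: [0.8, -0.2, -0.1]
gripper_width: 0.999
grasp_force: 0.0
```

Emit:
send_rows --series '[[[0.3,0,0,0,0,0,0],[0.5,0,0,0,0,0,0],[1,0,0,0,0,0,0],[1,0,0,0,0,0,0],[1,0,0,0,0,0,0]]]' --grip_force 25

```text
time_s: 14.02
ee_pos: [0.4536, -0.1679, -0.0265]
tcp_rot: [1.693, 2.646, -0.0]
force: [-2.0, -1.1, 5.7]
gripper_width: 0.474
grasp_force: 24.8
```

Emit:
send_rows --series '[[[1,0,0,-5,0,0,0],[1,0,0,-20,0,0,0],[1,0,0,-40,0,0,0],[1,0,0,-40,0,0,0],[1,0,0,-20,0,0,0]]]'

```text
time_s: 14.65
ee_pos: [0.4547, -0.1681, 0.1002]
tcp_rot: [1.692, 2.643, 0.002]
force: [0.9, -0.3, -1.2]
gripper_width: 0.47
grasp_force: 25.7
```

Emit:
send_rows --series '[[[1,15,25,0,0,0,0],[1,23,42,0,0,0,0],[1,23,42,0,0,0,0],[1,23,42,0,0,0,0],[1,23,42,0,0,0,0]]]'

```text
time_s: 15.28
ee_pos: [0.5847, 0.0117, 0.0979]
tcp_rot: [-1.693, -2.646, 0.0]
force: [0.4, 0.6, -2.8]
gripper_width: 0.474
grasp_force: 25.7
```

Emit:
send_rows --series '[[[1,23,42,0,0,0,0],[1,23,42,0,0,0,0],[1,20,33,0,0,0,0],[1,14,25,0,0,0,0],[1,0,0,0,0,0,0]]]'

```text
time_s: 15.9
ee_pos: [0.6801, 0.1443, 0.0971]
tcp_rot: [-1.69, -2.648, -0.0]
force: [0.1, 0.1, -1.3]
gripper_width: 0.473
grasp_force: 25.8
```

Run:
```python
from h import *
np.set_printoptions(precision=4,suppress=True)
s=robot.state();print(s["ee_pos"],s["force"],s["gripper_width"],s["grasp_force"])
r=R.from_euler("z",115,degrees=True)*R.from_euler("x",180,degrees=True)
print(rel([.6779,.1437,-.0135],r))
```

```text
[0.6801 0.1443 0.0971] [ 0.1147  0.0656 -1.2978] 0.47282987843704233 25.805006325244904
(array([  0.3007,  -2.2112, 110.6007]), array([-0.0093, -0.0374, -0.1031]))
```

Emit:
send_rows --series '[[[1,0,-2,20,0,0,0],[1,0,0,30,0,0,0],[1,0,0,30,0,0,0],[1,0,0,15,0,0,0],[1,0,0,8,0,0,0]]]'

```text
time_s: 16.52
ee_pos: [0.6774, 0.141, -0.0054]
tcp_rot: [-1.694, -2.645, 0.001]
force: [-0.0, 0.7, -1.2]
gripper_width: 0.47
grasp_force: 25.8
```

Emit:
send_rows --series '[[[1,0,0,3,0,0,0],[1,0,0,2,0,0,0],[1,0,0,0,0,0,0]]]'

```text
time_s: 16.9
ee_pos: [0.6781, 0.1416, -0.0091]
tcp_rot: [1.693, 2.646, 0.001]
force: [0.6, 0.4, -2.3]
gripper_width: 0.476
grasp_force: 25.8
```

Emit:
send_rows --series '[[[1,0,0,2,0,0,0],[1,0,0,1,0,0,0],[1,0,0,0,0,0,0]]]'

```text
time_s: 17.27
ee_pos: [0.6776, 0.1415, -0.0129]
tcp_rot: [-1.693, -2.646, 0.0]
force: [-0.5, -0.4, -2.3]
gripper_width: 0.471
grasp_force: 25.8
```

Emit:
send_rows --series '[[[1,0,0,1,0,0,0],[1,0,0,1,0,0,0],[1,0,0,0,0,0,0]]]'

```text
time_s: 17.65
ee_pos: [0.6778, 0.1415, -0.0144]
tcp_rot: [1.693, 2.646, 0.0]
force: [-0.3, -1.0, 0.1]
gripper_width: 0.469
grasp_force: 25.9
```

Emit:
send_rows --series '[[[1,0,0,1,0,0,0],[1,0,0,0,0,0,0],[0.5,0,0,0,0,0,0],[0.35,0,0,0,0,0,0],[0.35,0,0,0,0,0,0]]]'

```text
time_s: 18.27
ee_pos: [0.6777, 0.1415, -0.0161]
tcp_rot: [-1.693, -2.646, 0.0]
force: [-0.2, 0.2, -0.2]
gripper_width: 0.651
grasp_force: 0.0
```

Emit:
send_rows --series '[[[0.35,0,0,0,0,0,0],[0.35,0,0,-5,0,0,0],[0.35,0,0,-15,0,0,0],[0.35,0,0,-30,0,0,0],[0.35,0,0,-45,0,0,0]]]'

```text
time_s: 18.9
ee_pos: [0.677, 0.1413, 0.08]
tcp_rot: [-1.692, -2.645, 0.002]
force: [0.5, -0.4, 0.6]
gripper_width: 0.65
grasp_force: 0.0
```

Emit:
send_rows --series '[[[0.35,-40,0,-30,0,0,0],[0.35,-50,0,-30,0,0,0],[0.35,-55,0,0,0,0,0],[1,0,0,0,0,0,0],[1,0,0,0,0,0,0]]]'

```text
time_s: 19.52
ee_pos: [0.7382, 0.0099, 0.1397]
tcp_rot: [-1.694, -2.645, -0.001]
force: [0.3, -0.7, -0.4]
gripper_width: 0.232
grasp_force: 0.0
```

Run:
```python
from h import *
np.set_printoptions(precision=4,suppress=True)
s=robot.state();print(s)
im=vision.get_image("wrist")[:,:,::-1]; cv2.imwrite("pics/w5.png",cv2.convertScaleAbs(cv2.resize(im,(800,600)),alpha=1.4))
```

```text
{'time_s': 19.525, 'qpos': array([-0.0025,  0.616 ,  1.2166,  0.0007,  1.309 , -0.4344]), 'qd': array([ 0.0255, -0.0031,  0.0146, -0.0012, -0.0033, -0.0017]), 'tau': array([ -1.3122, -57.1421, -24.184 ,  -0.083 ,  -0.0237,  -0.0013]), 'ee_pos': array([0.7382, 0.0099, 0.1397]), 'tcp_rot': array([-1.6939, -2.6454, -0.0009]), 'force': array([ 0.347 , -0.7044, -0.4243]), 'wrist_torque': array([ 0.03  , -0.0024, -0.0328]), 'grasp_force': 0.0, 'gripper_width': 0.2319601071579159}
```

View pics/w5.png

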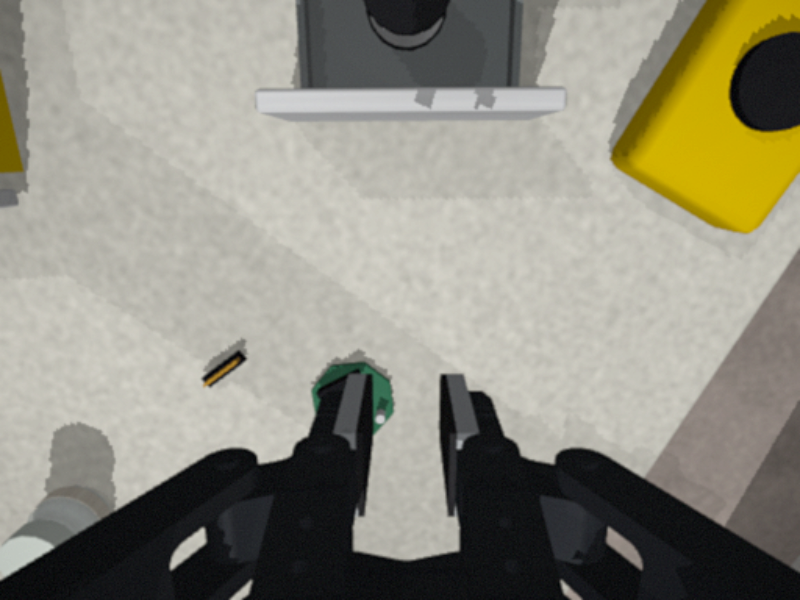

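The spool stands upright and centred in the open tray at about (407,20), and the front edge is at about row 120. Now I lower the shut fingers in front of the plate and push it home slowly.

Emit:
send_rows --series '[[[1,0,0,40,0,0,0],[1,0,0,40,0,0,0],[1,0,0,35,0,0,0],[1,0,0,15,0,0,0],[1,0,0,0,0,0,0]]]'

```text
time_s: 20.2
ee_pos: [0.7379, 0.0108, 0.0087]
tcp_rot: [-1.691, -2.646, 0.001]
force: [-0.2, 0.0, 0.4]
gripper_width: 0.003
grasp_force: 0.0
```

Emit:
send_rows --series '[[[1,20,0,0,0,0,0],[1,20,0,0,0,0,0],[1,15,0,0,0,0,0],[1,10,0,0,0,0,0],[1,4,0,0,0,0,0]]]'

```text
time_s: 20.82
ee_pos: [0.7093, 0.0733, 0.0095]
tcp_rot: [1.692, 2.647, 0.0]
force: [0.1, 0.3, 0.4]
gripper_width: 0.001
grasp_force: 0.0
```

Emit:
send_rows --series '[[[1,3,0,0,0,0,0],[1,3,0,0,0,0,0],[1,3,0,0,0,0,0],[1,3,0,0,0,0,0],[1,3,0,0,0,0,0]]]'

```text
time_s: 21.45
ee_pos: [0.7034, 0.0856, 0.0091]
tcp_rot: [1.693, 2.646, -0.001]
force: [0.5, -1.3, -0.3]
gripper_width: -0.004
grasp_force: 1.1
```

Emit:
send_rows --series '[[[1,4,0,0,0,0,0],[1,5,0,0,0,0,0],[1,6,0,0,0,0,0],[1,6,0,0,0,0,0],[1,6,0,0,0,0,0]]]'

```text
time_s: 22.08
ee_pos: [0.6916, 0.1109, 0.0091]
tcp_rot: [-1.693, -2.646, 0.001]
force: [0.4, -3.1, -1.5]
gripper_width: 0.0
grasp_force: 1.6
```

Emit:
send_rows --series '[[[1,6,0,0,0,0,0],[1,6,0,0,0,0,0],[1,6,0,0,0,0,0],[1,6,0,0,0,0,0],[1,6,0,0,0,0,0]]]'

```text
time_s: 22.7
ee_pos: [0.6789, 0.1379, 0.0091]
tcp_rot: [-1.693, -2.646, 0.001]
force: [-1.1, -5.7, -1.7]
gripper_width: -0.004
grasp_force: 2.2
```

Emit:
send_rows --series '[[[1,5,0,0,0,0,0],[1,4,0,0,0,0,0],[1,3,0,0,0,0,0],[1,3,0,0,0,0,0],[1,2,0,0,0,0,0]]]'

```text
time_s: 23.32
ee_pos: [0.6719, 0.1529, 0.0092]
tcp_rot: [-1.693, -2.646, 0.002]
force: [-0.6, -6.1, 0.0]
gripper_width: 0.0
grasp_force: 2.6
```

Emit:
send_rows --series '[[[1,2,0,0,0,0,0],[1,2,0,0,0,0,0],[1,2,0,0,0,0,0],[1,1,0,0,0,0,0],[1,0,0,0,0,0,0]]]'

```text
time_s: 23.95
ee_pos: [0.6687, 0.1596, 0.0091]
tcp_rot: [-1.693, -2.646, 0.001]
force: [-0.6, -4.5, -0.7]
gripper_width: 0.002
grasp_force: 1.9
```

Emit:
send_rows --series '[[[1,1,0,0,0,0,0],[1,1,0,0,0,0,0],[1,0,0,0,0,0,0]]]'

```text
time_s: 24.32
ee_pos: [0.668, 0.1613, 0.0091]
tcp_rot: [-1.693, -2.646, 0.001]
force: [-1.3, -5.2, -1.3]
gripper_width: -0.002
grasp_force: 2.2
```

Emit:
send_rows --series '[[[1,1,0,0,0,0,0],[1,0,0,0,0,0,0]]]'

```text
time_s: 24.58
ee_pos: [0.6678, 0.1617, 0.0091]
tcp_rot: [1.693, 2.646, -0.002]
force: [0.0, -7.0, -0.6]
gripper_width: -0.005
grasp_force: 2.8
```

Emit:
send_rows --series '[[[1,1,0,0,0,0,0],[1,0,0,0,0,0,0]]]'

```text
time_s: 24.82
ee_pos: [0.6676, 0.1622, 0.0092]
tcp_rot: [1.692, 2.646, -0.002]
force: [0.8, -7.8, -0.2]
gripper_width: -0.002
grasp_force: 3.4
```

Emit:
send_rows --series '[[[1,1,0,0,0,0,0],[1,0,0,0,0,0,0]]]'

```text
time_s: 25.08
ee_pos: [0.6674, 0.1625, 0.0092]
tcp_rot: [1.692, 2.645, -0.003]
force: [0.4, -9.2, -1.2]
gripper_width: -0.0
grasp_force: 4.3
```

Emit:
send_rows --series '[[[1,1,0,0,0,0,0],[1,0,0,0,0,0,0]]]'

```text
time_s: 25.32
ee_pos: [0.6672, 0.1629, 0.0092]
tcp_rot: [1.691, 2.645, -0.004]
force: [1.8, -10.4, -1.0]
gripper_width: -0.001
grasp_force: 5.0
```

Emit:
send_rows --series '[[[1,1,0,0,0,0,0],[1,0,0,0,0,0,0]]]'

```text
time_s: 25.58
ee_pos: [0.6671, 0.1634, 0.0092]
tcp_rot: [1.691, 2.644, -0.004]
force: [1.6, -12.2, -0.7]
gripper_width: 0.0
grasp_force: 5.7
```

Emit:
send_rows --series '[[[1,-6,0,0,0,0,0],[1,-6,0,0,0,0,0],[1,-10,0,0,0,0,0],[1,-10,0,0,0,0,0],[1,0,0,0,0,0,0]]]'

```text
time_s: 26.2
ee_pos: [0.6803, 0.1364, 0.0093]
tcp_rot: [1.695, 2.645, 0.001]
force: [-0.4, 0.3, -0.6]
gripper_width: -0.002
grasp_force: 0.0
```

Emit:
send_rows --series '[[[1,-40,0,-20,0,0,0],[1,-40,0,-50,0,0,0],[1,-40,0,-60,0,0,0],[1,0,0,-55,0,0,0],[1,0,0,0,0,0,0]]]'

```text
time_s: 26.82
ee_pos: [0.7305, 0.0336, 0.1915]
tcp_rot: [1.689, 2.638, 0.012]
force: [-0.2, 0.1, 0.5]
gripper_width: 0.0
grasp_force: 0.0
```

Run:
```python
from h import *
np.set_printoptions(precision=4,suppress=True)
print(robot.state()["ee_pos"])
# project expected plate positions for latched / out into wrist view; sample brightness along tool-x centreline at z=.072
c=vision.get_calibration("wrist");T=c["tool_from_camera"];s=robot.state()
im=cv2.cvtColor(vision.get_image("wrist"),cv2.COLOR_RGB2GRAY)
Rt=R.from_rotvec(s["tcp_rot"]).as_matrix();u=np.array([-.4226,.9063,0]);w=np.array([.9063,.4226,0])
for d in range(-10,100,5):
    o=[]
    for y in(-.06,.06):
        P=np.array([.6665,.171,.072])-u*(d/1e3-.005)+w*y
        v=c["intrinsics"]@(T[:3,:3].T@(Rt.T@(P-s["ee_pos"])-T[:3,3])); x,yy=(v[:2]/v[2]).round().astype(int)
        o.append(int(im[yy,x]) if 0<=yy<384 and 0<=x<512 else None)
    print(d,o,(x,yy))
```

```text
[0.7305 0.0336 0.1915]
-10 [None, None] (np.int64(334), np.int64(-33))
-5 [None, None] (np.int64(333), np.int64(-26))
0 [None, None] (np.int64(333), np.int64(-18))
5 [None, None] (np.int64(333), np.int64(-11))
10 [None, None] (np.int64(332), np.int64(-3))
15 [106, 104] (np.int64(332), np.int64(4))
20 [135, 121] (np.int64(332), np.int64(11))
25 [131, 125] (np.int64(331), np.int64(18))
30 [133, 127] (np.int64(331), np.int64(25))
35 [140, 125] (np.int64(331), np.int64(32))
40 [132, 128] (np.int64(330), np.int64(39))
45 [140, 127] (np.int64(330), np.int64(45))
50 [140, 128] (np.int64(330), np.int64(52))
55 [132, 130] (np.int64(329), np.int64(59))
60 [139, 131] (np.int64(329), np.int64(65))
65 [140, 134] (np.int64(329), np.int64(72))
70 [139, 139] (np.int64(328), np.int64(78))
75 [140, 135] (np.int64(328), np.int64(84))
80 [133, 135] (np.int64(328), np.int64(91))
85 [140, 138] (np.int64(327), np.int64(97))
90 [135, 142] (np.int64(327), np.int64(103))
95 [142, 141] (np.int64(327), np.int64(109))
```

The drawer is no longer out. I'll compare the top camera with its starting picture to confirm it latched and the bystanders haven't moved.

Run:
```python
from h import *
a=cv2.imread("pics/top0.png"); t=cv2.resize(vision.get_image("top")[:,:,::-1],(800,600),interpolation=cv2.INTER_CUBIC)
g=lambda x:cv2.cvtColor(x,cv2.COLOR_BGR2GRAY)
d=cv2.absdiff(g(a),g(t))
for n,(x0,y0,x1,y1) in dict(front=(235,200,285,285),beyond=(280,160,340,260),board=(383,185,415,220),header=(393,236,418,254),sucker=(432,140,510,232),jar=(475,258,505,290),big=(502,332,548,375),driver=(540,370,620,440),unit=(140,200,290,330)).items():
    r=d[y0:y1,x0:x1]; A,B=g(a)[y0:y1,x0:x1].astype(np.float32),g(t)[y0:y1,x0:x1].astype(np.float32)
    print(n,r.mean().round(1),int(r.max()),np.round(cv2.phaseCorrelate(A,B,cv2.createHanningWindow(A.shape[::-1],cv2.CV_32F)),2) if 0 else np.round(cv2.phaseCorrelate(A,B)[0],2))
```

```text
front 34.4 142 [18.69  4.8 ]
beyond 50.3 154 [ 0.23 -1.13]
board 4.6 22 [-0.29 -0.04]
header 11.6 27 [ 0.8  -0.06]
sucker 10.7 27 [0.05 0.06]
jar 16.6 26 [-0.   -0.06]
big 10.1 23 [-0.01  0.54]
driver 14.8 25 [ 0.06 -0.01]
unit 23.7 142 [-0.02  0.3 ]
```

The bystanders haven't moved, but the arm hides the drawer front in the top view. I'll back the arm off further and repeat the check.

Emit:
send_rows --series '[[[1,-50,-50,0,0,0,0],[1,-50,-50,0,0,0,0],[1,-50,-50,0,0,0,0],[1,0,-60,0,0,0,0],[1,0,0,0,0,0,0]]]'

```text
time_s: 27.55
ee_pos: [0.603, -0.1684, 0.1826]
tcp_rot: [-1.694, -2.637, 0.004]
force: [1.2, -0.3, 0.3]
gripper_width: 0.004
grasp_force: 0.0
```

Run:
```python
from h import *
g=lambda x:cv2.cvtColor(x,cv2.COLOR_BGR2GRAY)
for n,bx in (("top",(235,200,285,285)),("top",(280,190,330,290)),("top",(383,185,415,220)),("side",(205,365,320,390)),("side",(190,330,330,530))):
    a=g(cv2.imread(f"pics/{n}0.png")); t=g(cv2.resize(vision.get_image(n)[:,:,::-1],(800,600),interpolation=cv2.INTER_CUBIC))
    x0,y0,x1,y1=bx; A,B=a[y0:y1,x0:x1],t[y0:y1,x0:x1]
    print(n,bx,cv2.absdiff(A,B).mean().round(1),cv2.absdiff(A,B).max(),np.round(cv2.phaseCorrelate(A.astype(np.float32),B.astype(np.float32))[0],2))
s=robot.state();print(s["ee_pos"],s["force"],s["time_s"])
```

```text
top (235, 200, 285, 285) 12.5 38 [ 0.01 -0.15]
top (280, 190, 330, 290) 19.9 40 [-0.03  0.13]
top (383, 185, 415, 220) 11.4 27 [-0.08 -0.01]
side (205, 365, 320, 390) 2.5 15 [0.06 0.41]
side (190, 330, 330, 530) 5.5 36 [-0.02  0.02]
[ 0.60910506 -0.16643626  0.18438373] [-0.64385251 -0.19065971  0.3455011 ] 27.8
```

The drawer front is back where it started to within a fraction of a pixel, so it is latched. I'm handing in.

```bash
python3 -c "
from workcell import robot
print(robot.sign_off())"
```

```text
the job is handed in; nothing more can be done
None
```

I pressed the drawer open, stood the spool upright in it, pushed it shut until it stayed closed by itself, and handed the job in at about 28 s; the cameras show the drawer front back in its starting place and the other things on the bench unmoved, but no verdict came back.

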